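Load the vial carousel and set its hub nut

ROBOT

A 7-joint arm with a two-finger parallel gripper is mounted at the origin on a cart in front of the work surface, level with it; the furniture and walls round the work are solid. World frame = base frame: x ahead of the robot, y to its left, z up, the work surface at z = 0. Lengths are in m, angles in rad, forces in N, time in s.
With the tool pointing down it reaches from about 0.4 to 0.875 m from the base axis. Payload 6.5 kg.
Tool frame: the origin (TCP) lies midway between the tips of the shut fingers; the grasp point (between the pads) lies 19 mm behind it (r.tcp_to_grasp is the distance from the TCP to the grasp point, in m); z points along the fingers, y is the line along which they close (so a half turn about z gives the same grasp; the last joint's range is limited). The gripper opens to 85 mm and grips with 20 to 120 N. Pads are 22 mm wide; open, the fingers measure 114 mm over their backs; the gripper's body (76 mm by 85 mm) begins 54 mm behind the grasp point. The pads swing forward as they close: fully open they stand 13 mm farther back than shut.
Start: joints at [-1.389, 0.536, -0.004, 1.538, 0.003, 1.067, -0.071], TCP at [0.159, 0.63, 0.231] pointing down, gripper open.
Joint ranges: [-2.7, 2.7], [-0.37, 2.16], [-1.27, 1.26], [0.24, 2.4], [-1.31, 4.45], [0.19, 1.91], [-2.76, 2.76]. Speed limits (rad/s): [2.39, 2.39, 3.14, 3.14, 3.14, 3.14, 3.14].

INTERFACE

Orientations are given as a rotation vector (axis times angle).
In Python, from workcell import r gives the robot as it stands. The module is installed in compiled form; this text tells all that it offers.
- The arm moves only by the shell command python3 -m pendant 'ROWS' [FORCE]. ROWS is JSON, a list that holds one entry, the list of rows, each a list of 7 numbers: the turn, a rotation vector about the tool's x, y, z in rad, then the shift along the tool's x, y, z in m, then the finger opening in m, from 0 to 0.0854. A call has 1 to 5 rows; each row is the pose to reach, as a shift and turn from the pose commanded when the call began, along the tool's axes at that moment; what a row does not reach only later rows make up. A row lasts 1/8 s, in which the tool goes at most 62.5 mm and 10.7 degrees, less where a joint would pass 70% of its speed; a pose out of reach is approached as far as the arm can. A call with a gripper value outside its range is refused whole. The fingers move at their own pace and stop on an object; FORCE is the grip in N (left out, the last holds). Time passes only in rows, so rows that repeat a pose let the fingers close. It gives the time, the measured TCP pose, the force, the opening and the grip force at its end, in the units of the state.
- r.read_state(): the state, without advancing time (a new reading comes with each control period).
- r.camera(name): name is "side" or "top" or "wrist"; returns a dict with "color" (400x640x3 uint8, blue, green, red), "camera_matrix" (3x3 intrinsics, pixels), "world_from_camera" (4x4, takes a point from camera to world coordinates); the wrist camera has in their place "hand_eye" (4x4, takes a point from camera to tool coordinates, whose origin is the TCP and whose axes are the flange's). Camera axes: x right, y up, looking along -z (the intrinsics and any distortion apply to the point x, -y, -z); pixel columns grow to the right and rows downward; lengths in m; the calibration is good to about 2 mm. The wrist camera is an equidistant fisheye: a pixel r from the principal point sees the ray r / f radians off the axis. A picture is of the moment at which its call begins: read the wrist's pose just before it. There is no depth.
- r.sign_off(): hands the job in; it is judged then, once.
Trained networks look in the newest picture that a camera, given by its name, has taken for a name from the list of things; names that differ only in an ending like _2 or _b are one class to them, and where a whole thing is asked for, a point or a joint stands for the part that bears it (a point fixed in the world has none). Each returns a list of dicts, best first, with "confidence" (0 to 1); they miss things now and then, are a little off and sometimes report something else, mostly with a low value. They report only what shows in the picture. A call takes as long as a camera call.
- r.find_in(camera, query): "point" ([row, column] in pixels, amid what is visible of it).
The state is a dict: "time_s": time; "joint_positions": joint angles; "joint_vel": joint speeds; "effort": joint torques, N m; "tcp_pos": TCP position; "eef_rot": TCP orientation; "force": force on the tool from outside, world axes, zero at the start; "wrist_torque": the same for the moment, N m; "finger_gap": finger opening in m; "finger_force": force on a finger pad.
Only numpy, scipy, OpenCV 4.12 (cv2) and the standard library are available. Lean on these libraries where they do the work, as an engineer would, in place of code of your own. Each camera call takes 0.05 s, during which the arm holds its last target. There are 200 camera calls.

TASK

Load the vial carousel in order: the red-capped vial goes from the rack into cup one (red, one dot) first, then the black-capped vial into cup two (black, two dots), both right down and let go. Then screw the blue knurled hub nut clockwise down its thread until it bottoms out, and back it off a quarter turn so that the carousel has running clearance. Finish there still gripping the nut between the fingers, so that it cannot creep; do not disturb the other things on the bench.

Things in the scene. Friction and masses are not known exactly. Their poses are not given: they have to be found in the camera images.
- carousel: Vial carousel, fixed, locked against turning. Origin: centre of its underside, on the bench; z up. Aluminium disc, 144 mm diameter, top at 16 mm. Four upright cups, centres 55 mm from the axis: one (red) at its -x, two (black) at -y, three and four (grey) at +x, +y stay empty; each with its number of dots. Centre: steel sleeve, 27 mm diameter, up to 64 mm; 16 mm threaded spindle up to 95 mm.
- cup_1 (a point): Centre of the inner floor of cup one (red, one black dot on the disc beside it, anticlockwise from above), 16 mm above the bench; axes those of the carousel. The cup is 16.5 mm deep, bore 13 mm, flared to about 17 mm at the mouth, 24 mm over the outside.
- cup_2 (a point): Centre of the inner floor of cup two (black, two black dots on the disc beside it, anticlockwise from above), 16 mm above the bench; axes those of the carousel. Same cup: 16.5 mm deep, bore 13 mm, flared to about 17 mm at the mouth, 24 mm over the outside.
- knurled_nut: Blue knurled nut, 36 mm diameter (37 over the knurl), 24 mm high, started on the carousel's spindle and captive there. Origin: centre of its underside, on the carousel axis, 64 mm above the bench when bottomed, 3 mm higher per turn unscrewed; z up; a white stroke on top points along its -x. The spindle stands 5 to 7 mm out of its top. Seated vials stay about 14 mm below its underside.
- nut_turn (a joint): Turn of the nut on its right-hand thread, rad: 0 = bottomed on the sleeve (hard stop), growing anticlockwise seen from above (unscrewing). Starts 1.5 to 2.7 rad up the thread; friction about 0.06 N m; stays where it is left. Upper end of the thread: 3.6 rad.
- vial_rack: Low metal vial rack, 42 x 129 x 30 mm, long along its own y, fixed. Origin: centre of its underside. Floor 5 mm thick; two rows of six open cells, about 13 x 17 mm, between bars whose top is at 21 mm; end cheeks rise to 30 mm. The vials stand in the cells at x = -8.5 mm, y = +29 and -29 mm; either may be in either.
- vial_red: Loose screw-cap glass vial with a red cap, 10.5 mm diameter, 34 mm high, about 12 g. Origin at the centre of its underside, z up along the vial. It stands upright in the rack, base 5 mm above the bench.
- vial_black: Loose screw-cap glass vial with a black cap, 10.5 mm diameter, 34 mm high, about 12 g. Origin at the centre of its underside, z up along the vial. It stands upright in the rack, base 5 mm above the bench.
- filter_box: Loose small carton, 48 x 62 x 54 mm, a bystander. Origin at the centre of its underside.
- oring_tin: Loose round grey tin, 56 mm diameter, 21 mm high, a bystander. Origin at the centre of its underside.
- brass_union: Loose brass fitting standing upright, 16 x 27 mm, a bystander. Origin at the centre of its underside.
- crucible_a: Loose small white crucible, 20 mm diameter, 23 mm high, a bystander at the back. Origin at the centre of its underside.
- crucible_b: Another such crucible, a bystander at the back.

How it is judged:
By the outcome, as a careful person would: the job done as asked, in the order asked, and still so for the second after the job is handed in, while the arm keeps its last pose, push and grip.
It also fails if it takes over 72 s, if anything falls off the work surface, if the arm or the gripper's body presses on something with over 40 N, if the wrist force passes 120 N, or if a joint passes its speed limit or range.

## Working session

There is one attempt and no reset: what is moved stays moved. The work goes in short steps, Python scripts to look and compute and a shell command to move; the robot and the scene stay as the last step left them, time stands still between calls to the robot, and variables do not carry over. Pictures are saved under pics/ and viewed, at most 14 in all, crops included, and the job is handed in when it is done.

```bash
mkdir -p pics; cat > h.py <<'E'
import numpy as np, cv2, json
from scipy.spatial.transform import Rotation as R
from workcell import r
def ray(cam,im,row,col,st=None):
    K=np.array(im["camera_matrix"]); u=np.array([col-K[0,2],row-K[1,2]])
    if cam=="wrist":
        u=u/np.array([K[0,0],K[1,1]]); th=np.hypot(*u); s=np.sin(th)/th if th>1e-9 else 1
        d=np.array([u[0]*s,-u[1]*s,-np.cos(th)])
        T=np.eye(4);T[:3,:3]=R.from_rotvec(st["eef_rot"]).as_matrix();T[:3,3]=st["tcp_pos"]
        W=T@np.array(im["hand_eye"])
    else:
        d=np.array([u[0]/K[0,0],-u[1]/K[1,1],-1]); W=np.array(im["world_from_camera"])
    return W[:3,3],W[:3,:3]@d
def atz(o,d,z): return o+d*(z-o[2])/d[2]
def proj(cam,im,p,st=None):
    if cam=="wrist":
        T=np.eye(4);T[:3,:3]=R.from_rotvec(st["eef_rot"]).as_matrix();T[:3,3]=st["tcp_pos"]
        W=T@np.array(im["hand_eye"])
    else: W=np.array(im["world_from_camera"])
    K=np.array(im["camera_matrix"]); c=W[:3,:3].T@(np.array(p)-W[:3,3]); x,y,z=c[0],-c[1],-c[2]
    if cam=="wrist":
        rr=np.hypot(x,y); th=np.arctan2(rr,z); x,y=x/rr*th,y/rr*th
    else: x,y=x/z,y/z
    return K[1,1]*y+K[1,2],K[0,0]*x+K[0,2]
def tool(p,st=None):
    "world point -> tool axes offset from TCP"
    st=st or r.read_state()
    return R.from_rotvec(st["eef_rot"]).as_matrix().T@(np.array(p)-np.array(st["tcp_pos"]))
E
python3 - <<'E'
from h import *
st=r.read_state(); print({k:np.round(v,4).tolist() for k,v in st.items()})
print(R.from_rotvec(st["eef_rot"]).as_matrix().round(3))
zs=dict(carousel=.02,knurled_nut=.09,vial_rack=.015,vial_red=.035,vial_black=.035,filter_box=.03,oring_tin=.015,brass_union=.015,crucible_a=.015)
for c in("side","top","wrist"):
    im=r.camera(c); cv2.imwrite(f"pics/{c}0.png",im["color"])
    if c!="wrist": print(c,np.round(np.array(im["world_from_camera"])[:3,3],3))
    for n,z in zs.items():
        for f in r.find_in(c,n)[:2]:
            p=f["point"]; o,d=ray(c,im,*p,st); print(c,n,np.round(p),round(f["confidence"],2),atz(o,d,z).round(3))
E
```

```text
{'time_s': 0.0, 'joint_positions': [-1.3892, 0.5372, -0.0045, 1.5389, 0.0026, 1.0673, -0.0712], 'joint_vel': [0.001, -0.0018, -0.0012, 0.0014, 0.0002, 0.0008, -0.0004], 'effort': [-0.0007, -58.3426, 1.0482, -25.9093, 0.0123, 0.0097, -0.0], 'tcp_pos': [0.1593, 0.6295, 0.2304], 'eef_rot': [-0.3881, -3.1174, 0.0028], 'force': [-0.3722, -0.1017, -0.3297], 'wrist_torque': [0.007, -0.0183, 0.0009], 'finger_force': 0.0, 'finger_gap': 0.0854}
[[-0.969  0.245 -0.   ]
 [ 0.245  0.969 -0.002]
 [-0.    -0.002 -1.   ]]
side [ 0.6   -1.047  0.559]
side carousel [242. 301.] 0.82 [ 0.568 -0.127  0.02 ]
side knurled_nut [224. 303.] 0.49 [ 0.577 -0.16   0.09 ]
side knurled_nut [292. 265.] 0.16 [ 0.504 -0.434  0.09 ]
side vial_rack [296. 278.] 0.92 [ 0.518 -0.354  0.015]
side vial_red [293. 294.] 0.44 [ 0.556 -0.37   0.035]
side filter_box [178. 264.] 0.55 [0.42  0.351 0.03 ]
side oring_tin [194. 258.] 0.6 [0.409 0.23  0.015]
side brass_union [241. 301.] 0.19 [ 0.566 -0.114  0.015]
side crucible_a [245. 386.] 0.41 [ 0.799 -0.152  0.015]
side crucible_a [256. 361.] 0.36 [ 0.724 -0.201  0.015]
top [ 0.45  -0.032  1.591]
top carousel [215. 356.] 0.75 [ 0.566 -0.127  0.02 ]
top knurled_nut [215. 358.] 0.47 [ 0.561 -0.128  0.09 ]
top vial_rack [230. 429.] 0.61 [ 0.526 -0.354  0.015]
top vial_red [214. 356.] 0.5 [ 0.568 -0.126  0.035]
top filter_box [260. 200.] 0.91 [0.419 0.348 0.03 ]
top oring_tin [265. 244.] 0.66 [0.405 0.216 0.015]
top crucible_a [214. 357.] 0.39 [ 0.569 -0.129  0.015]
wrist carousel [382.  77.] 0.6 [ 0.514 -0.113  0.02 ]
wrist vial_rack [370.  39.] 0.86 [ 0.5   -0.319  0.015]
wrist filter_box [370. 186.] 0.51 [0.437 0.311 0.03 ]
```

View pics/top0.png

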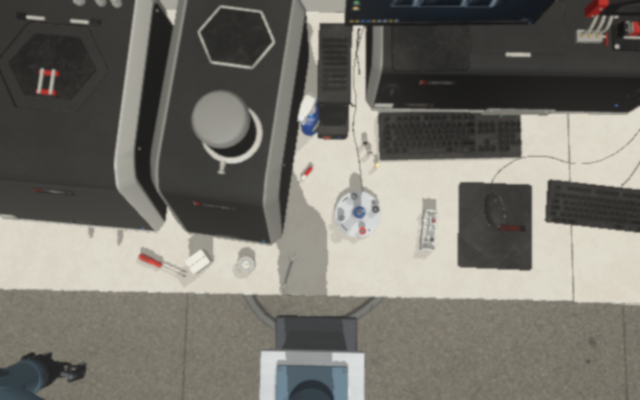

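View pics/side0.png

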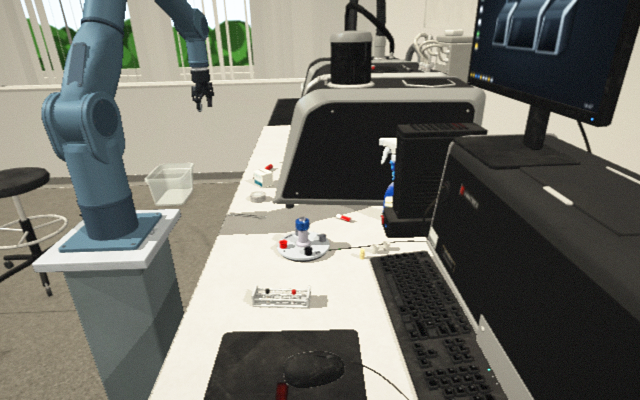

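The top view shows the carousel at about (row 215, col 357), the rack at (228, 429) and the tall machines at the left. The side view shows the red cup at front left, the black cup nearest that camera, the black vial at (292, 267) and the red vial at (292, 294). I'll swing round the machines, then look with the wrist camera.

```bash
python3 -m pendant '[[[0,0,0,0,0,-0.06,0.0854],[0,0,0.1,-0.06,-0.06,-0.1,0.0854],[0,0,0.25,-0.1,-0.11,-0.1,0.0854],[0,0,0.4,-0.14,-0.16,-0.1,0.0854],[0,0,0.5,-0.18,-0.21,-0.1,0.0854]]]'; python3 - <<'E'
from h import *
st=r.read_state(); print(np.round(st["tcp_pos"],3),np.round(st["joint_positions"],2),st["force"]); print("to A",tool([.3,.32,.33]),"to B",tool([.42,-.08,.33]))
E
```

```text
time_s: 2.12
tcp_pos: [0.2694, 0.4111, 0.3313]
eef_rot: [1.153, 2.922, 0.002]
force: [0.8, 0.6, 0.2]
finger_gap: 0.0854
finger_force: 0.0
[0.269 0.411 0.331] [-1.22  0.16  0.15  1.83 -0.03  1.15 -0.24] [0.82798328 0.64128031 0.20126105]
to A [-0.08458133 -0.04559537  0.00118893] to B [-0.44542939 -0.25580602  0.00078772]
```

```bash
python3 -m pendant '[[[0,0,0.15,-0.05,-0.03,0,0.0854],[0,0,0.3,-0.1,-0.06,0,0.0854],[0,0,0.45,-0.16,-0.09,0,0.0854],[0,0,0.6,-0.21,-0.12,0,0.0854],[0,0,0.75,-0.26,-0.15,0,0.0854]]]'; python3 - <<'E'
from h import *
st=r.read_state(); print(np.round(st["tcp_pos"],3),np.round(st["joint_positions"],2),R.from_rotvec(st["eef_rot"]).as_matrix()[:,1]); print("to B",tool([.42,-.08,.33]),"C",tool([.48,-.24,.26]))
E
```

```text
time_s: 2.75
tcp_pos: [0.3575, 0.124, 0.3311]
eef_rot: [-2.145, -2.295, -0.002]
force: [1.0, -0.1, -0.1]
finger_gap: 0.0857
finger_force: 0.0
[0.357 0.124 0.331] [-0.92 -0.09  0.44  2.08  0.04  1.15 -0.43] [9.97706410e-01 6.76838328e-02 9.04576300e-04]
to B [-0.20775018  0.0485958   0.00092365] C [-0.37151529  0.09756545  0.07080186]
```

```bash
python3 -m pendant '[[[0,0,0,-0.06,0.01,0,0.0854],[0,0,0.03,-0.12,0.02,0,0.0854],[0,0,0.07,-0.18,0.04,0,0.0854],[0,0,0.07,-0.24,0.055,0.02,0.0854],[0,0,0.07,-0.3,0.07,0.04,0.0854]]]'; python3 -m pendant '[[[0,0,0,-0.03,0.01,0.02,0.0854],[0,0,0,-0.06,0.02,0.03,0.06],[0,0,0,-0.06,0.02,0.03,0.05],[0,0,0,-0.06,0.02,0.03,0.035]]]'; python3 - <<'E'
from h import *
st=r.read_state(); print(np.round(st["tcp_pos"],3),np.round(st["joint_positions"],2),R.from_rotvec(st["eef_rot"]).as_matrix()[:,1])
im=r.camera("wrist"); cv2.imwrite("pics/w1.png",im["color"])
for n,z in dict(carousel=.02,cup_1=.03,cup_2=.03,knurled_nut=.09,vial_rack=.015,vial_red=.037,vial_black=.037,oring_tin=.015,brass_union=.015,crucible_a=.015).items():
    for f in r.find_in("wrist",n)[:2]:
        p=f["point"]; o,d=ray("wrist",im,*p,st); print(n,np.round(p),round(f["confidence"],2),atz(o,d,z).round(4))
E
```

```text
time_s: 3.38
tcp_pos: [0.4481, -0.1644, 0.2928]
eef_rot: [2.215, 2.225, 0.004]
force: [0.6, 2.3, 0.2]
finger_gap: 0.0855
finger_force: 0.0
time_s: 3.88
tcp_pos: [0.4672, -0.2223, 0.2627]
eef_rot: [-2.218, -2.225, -0.001]
force: [0.6, 0.3, 0.0]
finger_gap: 0.0354
finger_force: 0.0
[ 0.467 -0.222  0.263] [-0.33  0.36  0.87  1.89 -0.32  1.04  0.68] [ 9.99994997e-01  3.16296797e-03 -4.97567246e-05]
carousel [ 95. 403.] 0.56 [ 0.5677 -0.1276  0.02  ]
cup_1 [ 99. 402.] 0.94 [ 0.5644 -0.1329  0.03  ]
cup_2 [ 99. 402.] 0.94 [ 0.5644 -0.1329  0.03  ]
vial_rack [254. 355.] 0.84 [ 0.5154 -0.3481  0.015 ]
vial_rack [135. 528.] 0.21 [ 0.7698 -0.1648  0.015 ]
brass_union [152. 506.] 0.52 [ 0.7311 -0.1938  0.015 ]
crucible_a [100. 416.] 0.69 [ 0.5864 -0.1332  0.015 ]
crucible_a [138. 528.] 0.68 [ 0.7698 -0.1696  0.015 ]
```

View pics/w1.png

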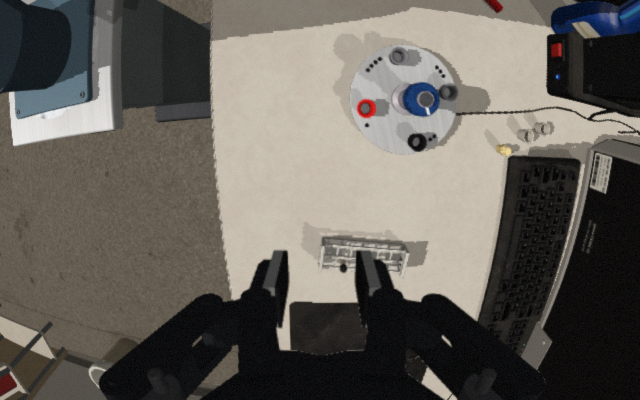

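The wrist view shows the cups: red (108, 367), black (141, 417), grey (92, 448) and (55, 398). The rack lies along world x with the black vial at (267, 343), and the red vial is behind the right finger. I'll fit the carousel from this picture and look again from nearer the rack.

```bash
python3 -m pendant '[[[0,0,0,-0.06,0.013,0.02,0.0854],[0,0,0,-0.12,0.026,0.04,0.0854],[0,0,0,-0.18,0.04,0.06,0.0854],[0,0,0,-0.18,0.045,0.08,0.0854],[0,0,0,-0.18,0.045,0.08,0.0854]]]'; python3 - <<'E'
from h import *
from workcell import r
st=dict(tcp_pos=[.4672,-.2223,.2627],eef_rot=[-2.218,-2.225,-.001])
im1=cv2.imread("pics/w1.png")
st2=r.read_state(); im=r.camera("wrist"); cv2.imwrite("pics/w2.png",im["color"]); print(st2["tcp_pos"],np.array(im["hand_eye"]).round(3))
for n,p in zip("1 2 3 4".split(),[(108,367),(141,417),(92,448),(55,398)]):
    o,d=ray("wrist",im,*p,st); print(n,atz(o,d,.0325).round(4))
for n in("vial_red","vial_black","vial_rack","carousel"):
    for f in r.find_in("wrist",n)[:2]:
        p=f["point"]; o,d=ray("wrist",im,*p,st2); print(n,np.round(p),round(f["confidence"],2),atz(o,d,.037).round(4))
cv2.imwrite("pics/w2c.png",im["color"])
E
```

```text
time_s: 5.05
tcp_pos: [0.5119, -0.4024, 0.1805]
eef_rot: [-2.216, -2.221, 0.001]
force: [-0.0, 1.1, 0.7]
finger_gap: 0.0856
finger_force: 0.0
[ 0.5118593  -0.40237869  0.18047994] [[ 0.001  0.947  0.32   0.082]
 [ 1.    -0.001 -0.    -0.   ]
 [-0.     0.32  -0.947 -0.142]
 [ 0.     0.     0.     1.   ]]
1 [ 0.521  -0.1459  0.0325]
2 [ 0.5854 -0.1839  0.0325]
3 [ 0.6238 -0.1194  0.0325]
4 [ 0.5577 -0.0789  0.0325]
vial_red [152. 363.] 0.5 [ 0.5498 -0.3652  0.037 ]
vial_black [144. 307.] 0.69 [ 0.4977 -0.3587  0.037 ]
vial_rack [134. 336.] 0.72 [ 0.5248 -0.3487  0.037 ]
```

View pics/w2.png

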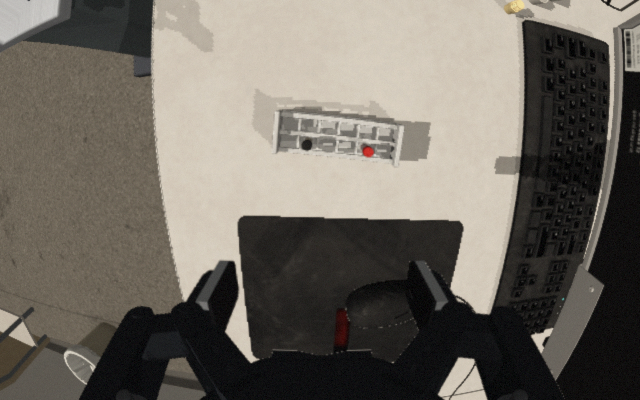

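Caps at red (151, 368) and black (145, 307). I'll refine them by colour.

```bash
python3 - <<'E'
from h import *
st=r.read_state(); im=r.camera("wrist"); c=im["color"].astype(int); b,g,rd=c[...,0],c[...,1],c[...,2]
w=np.zeros(b.shape,bool); w[135:165,295:385]=1
P={}
for n,m in(("red",w&(rd>120)&(g<60)&(b<60)),("black",w&(c.max(2)<45))):
    k,l,s,ce=cv2.connectedComponentsWithStats(m.astype(np.uint8)); i=1+np.argmax(s[1:,4]); p=ce[i][::-1]
    o,d=ray("wrist",im,*p,st); P[n]=atz(o,d,.038); print(n,p,s[i],P[n].round(4),"tool",tool(P[n],st).round(4))
v=P["red"]-P["black"]; print(np.hypot(*v[:2]),np.degrees(np.arctan2(v[1],v[0])))
E
```

```text
red [150.75  364.875] [360 147  11   9  72] [ 0.5542 -0.3648  0.038 ] tool [0.0372 0.0406 0.1459]
black [143.87096774 304.5       ] [301 140   8   9  62] [ 0.4975 -0.3588  0.038 ] tool [ 0.0434 -0.0161  0.1458]
0.05701571517517535 -6.014993662993264
```

```bash
python3 -m pendant '[[[0,0,0.05,0.02,0.02,0.04,0.04],[0,0,0.105,0.037,0.041,0.08,0.03],[0,0,0.105,0.037,0.041,0.115,0.026],[0,0,0.105,0.037,0.041,0.115,0.026],[0,0,0.105,0.037,0.041,0.115,0.026]]]' 20; python3 - <<'E'
from h import *
st=r.read_state(); im=r.camera("wrist"); cv2.imwrite("pics/w3.png",im["color"][60:400,160:500]); print(tool([.5543,-.3649,.025],st).round(4),st["joint_positions"][6])
for p in ([.5543,-.3649,.039],st["tcp_pos"]): print(proj("wrist",im,p,st))
E
```

```text
time_s: 5.98
tcp_pos: [0.5541, -0.3667, 0.0696]
eef_rot: [2.33, 2.103, 0.0]
force: [0.1, -0.4, 1.1]
finger_gap: 0.026
finger_force: 0.0
[ 0.0019 -0.0001  0.0446] 0.9122654971708133
(np.float64(237.48921189828616), np.float64(321.7424398169564))
(np.float64(265.15108164588185), np.float64(321.94740412872414))
```

View pics/w3.png

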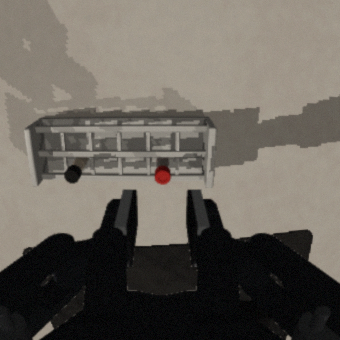

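The red cap at full-frame (236, 323) agrees with the prediction of (237, 322) and is centred between the fingers. I'll descend, grip and lift.

```bash
python3 -m pendant '[[[0,0,0,0.002,0,0.025,0.026],[0,0,0,0.002,0,0.045,0.026],[0,0,0,0.002,0,0.045,0.026],[0,0,0,0.002,0,0.045,0.006],[0,0,0,0.002,0,0.045,0.006]]]' 25;  python3 -m pendant '[[[0,0,0,0,0,0,0.006],[0,0,0,0,0,0,0.006],[0,0,0,0,0,-0.03,0.006],[0,0,0,0,0,-0.08,0.006],[0,0,0,0,0,-0.11,0.006]]]'; python3 - <<'E'
from h import *
print("to carousel view",tool([.54,-.21,.15]))
E
```

```text
time_s: 6.65
tcp_pos: [0.5541, -0.3639, 0.0232]
eef_rot: [2.331, 2.105, 0.0]
force: [-0.5, -0.3, 1.6]
finger_gap: 0.0095
finger_force: 24.5
time_s: 7.28
tcp_pos: [0.5544, -0.3641, 0.1348]
eef_rot: [2.33, 2.104, 0.001]
force: [0.3, 0.3, -0.9]
finger_gap: 0.0087
finger_force: 24.5
to carousel view [ 0.15179814 -0.0299923  -0.01542302]
```

```bash
python3 -m pendant '[[[0,0,0,0.05,-0.01,-0.02,0.006],[0,0,0,0.1,-0.02,-0.03,0.006],[0,0,0,0.12,-0.02,-0.03,0.006],[0,0,0,0.12,-0.02,-0.03,0.006]]]'; python3 - <<'E'
from h import *
st=r.read_state(); im=r.camera("wrist"); c=im["color"]; cv2.imwrite("pics/w4.png",c[0:300,160:560]); print(st["tcp_pos"],st["eef_rot"],st["finger_gap"])
for n in("carousel","knurled_nut","vial_red"):
    for f in r.find_in("wrist",n)[:2]:
        p=f["point"]; o,d=ray("wrist",im,*p,st); print(n,np.round(p),round(f["confidence"],2),atz(o,d,.09 if "nut" in n else .016).round(4))
import json; json.dump(dict(t=list(st["tcp_pos"]),e=list(st["eef_rot"])),open("s4.json","w"))
E
```

```text
time_s: 7.78
tcp_pos: [0.5468, -0.2399, 0.1624]
eef_rot: [-2.327, -2.109, -0.001]
force: [0.2, -0.8, -0.6]
finger_gap: 0.0093
finger_force: 24.5
[ 0.54680026 -0.23993208  0.16236912] [-2.32744461e+00 -2.10871209e+00 -1.46381123e-03] 0.00932845066611981
carousel [ 74. 337.] 0.88 [ 0.5716 -0.133   0.016 ]
knurled_nut [ 76. 341.] 0.71 [ 0.5694 -0.141   0.09  ]
knurled_nut [104. 519.] 0.54 [ 0.7096 -0.1638  0.09  ]
vial_red [272. 318.] 0.58 [ 0.5338 -0.3322  0.016 ]
vial_red [ 73. 338.] 0.54 [ 0.5727 -0.1321  0.016 ]
```

View pics/w4.png

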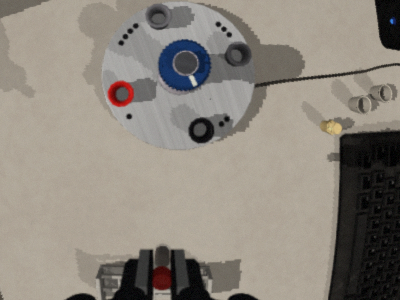

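Cup mouths in the full frame are red (93, 280), black (129, 362), grey three (54, 398) and grey four (16, 318). The nut stroke points to about (82, 354). Now I'll fit the carousel pose.

```bash
cat > fit.py <<'E'
from h import *
from scipy.optimize import least_squares
def fit(im,st,pts):
    def res(q):
        e=[]
        for i,p in pts.items():
            a=q[2]+np.pi+(i-1)*np.pi/2
            e+=list(np.array(proj("wrist",im,[q[0]+.055*np.cos(a),q[1]+.055*np.sin(a),.0325],st))-p)
        return e
    s=least_squares(res,[.57,-.13,.2]); return s.x,np.round(s.fun,1)
E
python3 - <<'E'
from fit import *
s=json.load(open("s4.json")); st=dict(tcp_pos=s["t"],eef_rot=s["e"]); im=r.camera("wrist"); now=r.read_state()
q,e=fit(im,st,{1:(93,280),2:(129,362),3:(54,398),4:(16,318)}); print(q,np.degrees(q[2]),e)
for i in(1,2):
    a=q[2]+np.pi+(i-1)*np.pi/2; c=[q[0]+.055*np.cos(a),q[1]+.055*np.sin(a),.0345]; print(i,np.round(c,4),tool(c,now).round(4))
o,d=ray("wrist",im,82,354,st); p=atz(o,d,.09); print("stroke ang rel",np.degrees(np.arctan2(p[1]-q[1],p[0]-q[0])-q[2]-np.pi)%360, p)
E
```

```text
[ 0.57303125 -0.13242771  0.2566144 ] 14.702921981236944 [ 0.6  0.1  1.4 -0.7 -1.   0.9 -1.2 -0.3]
1 [ 0.5198 -0.1464  0.0345] [ 0.0944 -0.0359  0.1279]
2 [ 0.587  -0.1856  0.0345] [0.0624 0.035  0.128 ]
stroke ang rel 95.21509696133688 [ 0.57791072 -0.14589387  0.09      ]
```

```bash
python3 -m pendant '[[[0,0,0,0.047,-0.018,0.03,0.006],[0,0,0,0.094,-0.036,0.05,0.006],[0,0,0,0.0944,-0.036,0.09,0.006],[0,0,0,0.0944,-0.036,0.094,0.006],[0,0,0,0.0944,-0.036,0.094,0.006]]]'; python3 - <<'E'
from fit import *
st=r.read_state(); im=r.camera("wrist"); c=im["color"]; cv2.imwrite("pics/w5.png",cv2.resize(c[130:330,200:460],None,fx=3,fy=3)); print(st["tcp_pos"],tool([.5198,-.1464,.0345],st))
for z in(.0325,.016):print(proj("wrist",im,[.5198,-.1464,z],st))
print(proj("wrist",im,np.array(st["tcp_pos"])-[0,0,.018],st))
E
```

```text
time_s: 8.65
tcp_pos: [0.5203, -0.1465, 0.0693]
eef_rot: [2.333, 2.102, -0.001]
force: [-0.2, -1.0, 0.1]
finger_gap: 0.0088
finger_force: 24.5
[ 0.52028957 -0.14652402  0.06929329] [ 0.00011295 -0.00052558  0.0347928 ]
(np.float64(235.79724993022865), np.float64(321.0247209631868))
(np.float64(225.66063943658474), np.float64(321.0359574430832))
(np.float64(249.511933774881), np.float64(321.8752363054558))
```

View pics/w5.png

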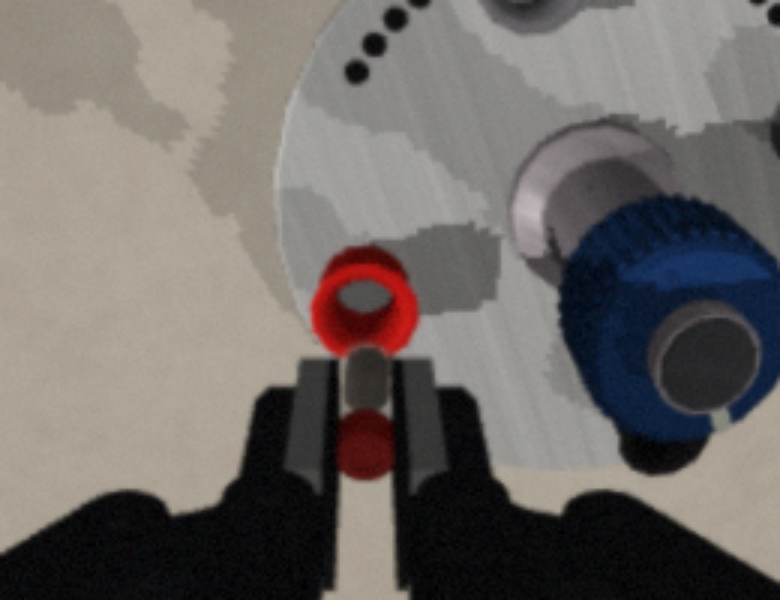

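The cup mouth is at about (234, 322) and the vial base at about (248, 322); both match the predictions. I'll insert slowly.

```bash
python3 -m pendant '[[[0,0,0,0,-0.0002,0.012,0.006],[0,0,0,0,-0.0002,0.019,0.006],[0,0,0,0,-0.0002,0.024,0.006],[0,0,0,0,-0.0002,0.028,0.006],[0,0,0,0,-0.0002,0.028,0.006]]]';  python3 -m pendant '[[[0,0,0,0,0,0.003,0.006],[0,0,0,0,0,0.0055,0.006],[0,0,0,0,0,0.0065,0.006],[0,0,0,0,0,0.0065,0.006]]]'
```

```text
time_s: 9.32
tcp_pos: [0.5195, -0.1446, 0.0403]
eef_rot: [-2.332, -2.105, 0.001]
force: [-1.6, -0.4, -0.4]
finger_gap: 0.0089
finger_force: 25.5
time_s: 9.82
tcp_pos: [0.5185, -0.1464, 0.0349]
eef_rot: [2.335, 2.101, -0.002]
force: [-7.9, -2.7, 10.8]
finger_gap: 0.0085
finger_force: 31.2
```

Contact at the expected floor height, so I'll release and look.

```bash
python3 -m pendant '[[[0,0,0,0,0,0,0.02],[0,0,0,0,0,0,0.02],[0,0,0,0,0,-0.01,0.02],[0,0,0,0,0,-0.04,0.022],[0,0,0,0,0,-0.07,0.024]]]';  python3 -m pendant '[[[0,0,0,-0.05,0.01,-0.01,0.026],[0,0,0,-0.06,0.01,-0.01,0.026],[0,0,0,-0.06,0.01,-0.01,0.026]]]'; python3 - <<'E'
from fit import *
st=r.read_state(); im=r.camera("wrist"); c=im["color"]; cv2.imwrite("pics/w6.png",cv2.resize(c[80:330,220:480],None,fx=2.3,fy=2.3)); print(st["tcp_pos"],tool([.497,-.3588,.13],st))
for z in(.0325,.050):print(proj("wrist",im,[.5198,-.1464,z],st))
E
```

```text
time_s: 10.45
tcp_pos: [0.52, -0.1445, 0.1049]
eef_rot: [2.332, 2.105, 0.0]
force: [0.7, 0.1, 0.5]
finger_gap: 0.0243
finger_force: 0.0
time_s: 10.82
tcp_pos: [0.5235, -0.2057, 0.114]
eef_rot: [2.333, 2.104, 0.0]
force: [-0.4, 0.9, 0.1]
finger_gap: 0.0258
finger_force: 0.0
[ 0.52345325 -0.20572056  0.11401052] [-0.15499131 -0.01048899 -0.01601336]
(np.float64(134.8893814221821), np.float64(308.28518892034737))
(np.float64(137.6563542751963), np.float64(307.19524632401067))
```

View pics/w6.png

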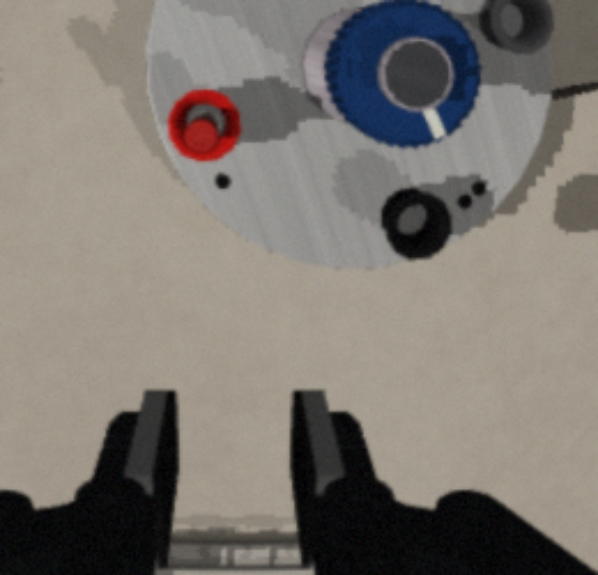

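The red cap at (138, 307) matches the seated prediction exactly. Next, the black vial.

```bash
python3 -m pendant '[[[0,0,0,-0.055,-0.004,0,0.026],[0,0,0,-0.11,-0.008,0.01,0.026],[0,0,0,-0.155,-0.0105,0.03,0.026],[0,0,0,-0.155,-0.0105,0.044,0.026],[0,0,0,-0.155,-0.0105,0.044,0.026]]]'; python3 - <<'E'
from h import *
st=r.read_state(); im=r.camera("wrist"); c=im["color"].astype(int); 
print(tool([.497,-.3588,.0245],st).round(4), proj("wrist",im,[.497,-.3588,.039],st))
m=np.zeros(c.shape[:2],np.uint8); m[222:252,303:340]=(c.max(2)<45)[222:252,303:340]
k,l,s,ce=cv2.connectedComponentsWithStats(m); print(s[1:],ce[1:])
E
```

```text
time_s: 11.5
tcp_pos: [0.4973, -0.3557, 0.0683]
eef_rot: [-2.327, -2.104, -0.001]
force: [-0.1, 1.1, 0.0]
finger_gap: 0.0258
finger_force: 0.0
[-0.0033  0.0001  0.0438] (np.float64(245.754523503151), np.float64(322.0004063248582))
[[315 234  15  18 218]] [[322.0412844  242.64678899]]
```

```bash
python3 -m pendant '[[[0,0,0,-0.0025,0,0.025,0.026],[0,0,0,-0.0025,0,0.044,0.026],[0,0,0,-0.0025,0,0.044,0.026],[0,0,0,-0.0025,0,0.044,0.006],[0,0,0,-0.0025,0,0.044,0.006]]]' 25;  python3 -m pendant '[[[0,0,0,0,0,0,0.006],[0,0,0,0,0,0,0.006],[0,0,0,0,0,-0.03,0.006],[0,0,0,0,0,-0.08,0.006],[0,0,0,0.02,0.01,-0.11,0.006]]]'; python3 - <<'E'
from h import *
print("cup2",tool([.587,-.1856,.0695]).round(4))
E
```

```text
time_s: 12.18
tcp_pos: [0.4976, -0.3612, 0.0267]
eef_rot: [2.331, 2.105, 0.0]
force: [0.2, -0.2, -1.0]
finger_gap: 0.0089
finger_force: 24.3
time_s: 12.8
tcp_pos: [0.5084, -0.3445, 0.1387]
eef_rot: [2.334, 2.099, -0.001]
force: [1.1, 0.8, -1.3]
finger_gap: 0.009
finger_force: 24.4
cup2 [0.1665 0.0612 0.0689]
```

```bash
python3 -m pendant '[[[0,0,0,0.05,0.02,0,0.006],[0,0,0,0.1,0.04,0.02,0.006],[0,0,0,0.15,0.06,0.05,0.006],[0,0,0,0.1665,0.0612,0.066,0.006],[0,0,0,0.1665,0.0612,0.066,0.006]]]';python3 -m pendant '[[[0,0,0,0,0,0,0.006]]]'; python3 - <<'E'
from fit import *
st=r.read_state(); im=r.camera("wrist"); c=im["color"]; cv2.imwrite("pics/w7.png",cv2.resize(c[130:330,200:460],None,fx=3,fy=3)); print(st["tcp_pos"],tool([.587,-.1856,.0345],st))
for z in(.0325,.016):print(proj("wrist",im,[.587,-.1856,z],st))
print(proj("wrist",im,np.array(st["tcp_pos"])-[0,0,.0195],st))
E
```

```text
time_s: 13.42
tcp_pos: [0.5862, -0.1812, 0.0689]
eef_rot: [-2.328, -2.106, 0.002]
force: [-0.9, 0.2, 0.2]
finger_gap: 0.0089
finger_force: 24.4
time_s: 13.55
tcp_pos: [0.5865, -0.1854, 0.0712]
eef_rot: [2.333, 2.101, -0.001]
force: [-0.4, -0.5, 1.0]
finger_gap: 0.0088
finger_force: 24.4
[ 0.58652402 -0.18539865  0.07116921] [-7.81936199e-05  4.53669348e-04  3.66699613e-02]
(np.float64(234.84089887586003), np.float64(322.56002659535426))
(np.float64(224.83962412746422), np.float64(322.45223176132043))
(np.float64(248.3096404012345), np.float64(321.8580915070737))
```

View pics/w7.png

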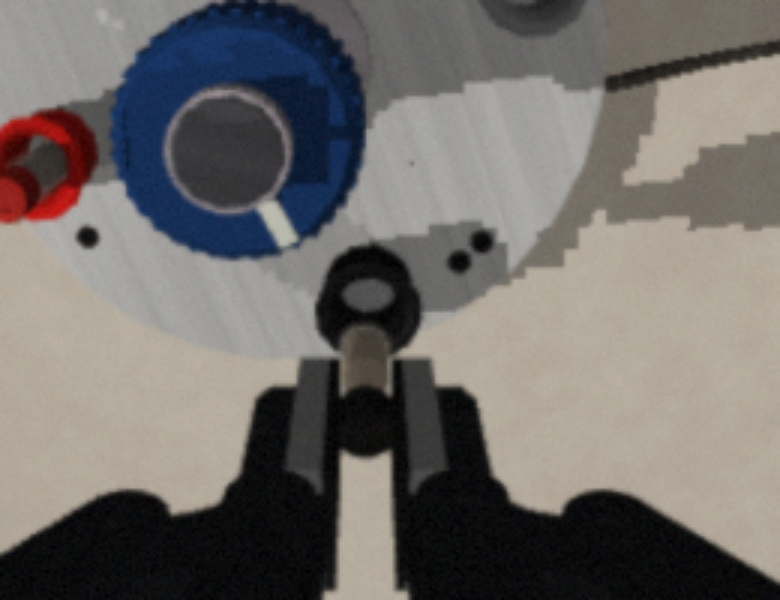

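The vial sits about 7 px higher in the picture than the red one did, so it is offset in the grip. I'll quantify it.

```bash
python3 - <<'E'
from fit import *
from scipy.optimize import least_squares
im=r.camera("wrist")
T=np.array(im["hand_eye"]);st=dict(tcp_pos=[0,0,0],eef_rot=[0,0,0])
# tool frame: x lateral, z along fingers. near-rim base point & cap-top centre
f=lambda x,h:[proj("wrist",im,[x,0,h-34e-3],st)[0],proj("wrist",im,[x+.00525,0,h],st)[0]]
print("hover cur",r.read_state()["tcp_pos"])
for n,ob in dict(red=(130+447/3,130+345/3),black=(130+425/3,130+323/3)).items():
    s=least_squares(lambda q:np.array(f(q[0]*.01,q[1]*.01))-ob,[0,1.8]); print(n,s.x*10,s.fun, f(0,.018))
print(np.array(f(.001,.018))-f(0,.018),np.array(f(0,.019))-f(0,.018))
E
```

```text
hover cur [ 0.58679577 -0.18528744  0.07132061]
red [-15.58790184  44.70669526] [0. 0.] [np.float64(281.7371996786645), np.float64(241.3914233513459)]
black [-8.76520726 41.75333085] [ 2.95869995e-10 -1.31024080e-11] [np.float64(281.7371996786645), np.float64(241.3914233513459)]
[-1.73092698 -1.57720744] [-1.12391715 -0.75585297]
```

The two differ by about 4.3 mm along tool x and very little in height. I'll correct for it and insert as for the red vial.

```bash
python3 -m pendant '[[[0,0,0,-0.0043,0.0004,0.003,0.006],[0,0,0,-0.0043,0.0004,0.012,0.006],[0,0,0,-0.0043,0.0004,0.019,0.006],[0,0,0,-0.0043,0.0004,0.023,0.006],[0,0,0,-0.0043,0.0004,0.023,0.006]]]';  python3 -m pendant '[[[0,0,0,0,0,0.003,0.006],[0,0,0,0,0,0.005,0.006],[0,0,0,0,0,0.007,0.006],[0,0,0,0,0,0.007,0.006]]]'; python3 - <<'E'
from h import *
im=r.camera("wrist"); cv2.imwrite("pics/w8.png",cv2.resize(im["color"][130:330,200:460],None,fx=3,fy=3))
E
```

```text
time_s: 14.28
tcp_pos: [0.5867, -0.1867, 0.0465]
eef_rot: [-2.331, -2.105, 0.001]
force: [0.1, 0.9, -0.5]
finger_gap: 0.009
finger_force: 24.4
time_s: 14.78
tcp_pos: [0.5869, -0.1868, 0.0399]
eef_rot: [-2.332, -2.105, 0.0]
force: [0.4, -0.7, 0.0]
finger_gap: 0.0086
finger_force: 24.4
```

View pics/w8.png

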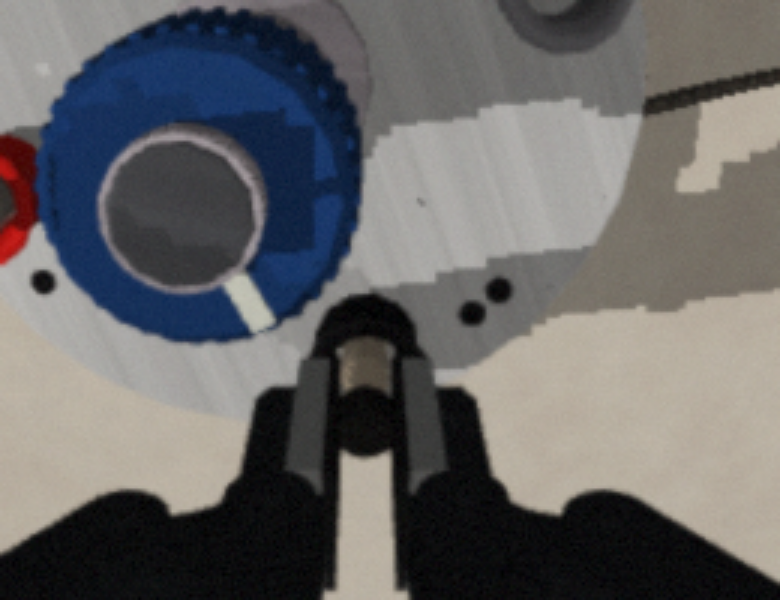

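The vial base is inside the mouth and there is no contact force yet. I'll go on down.

```bash
python3 -m pendant '[[[0,0,0,0,0,0.0015,0.006],[0,0,0,0,0,0.003,0.006],[0,0,0,0,0,0.003,0.006]]]'; python3 -m pendant '[[[0,0,0,0,0,0.001,0.006],[0,0,0,0,0,0.0015,0.006],[0,0,0,0,0,0.0015,0.006]]]'
```

```text
time_s: 15.2
tcp_pos: [0.5871, -0.187, 0.0371]
eef_rot: [2.332, 2.105, 0.0]
force: [-0.6, 0.4, 2.4]
finger_gap: 0.0089
finger_force: 24.6
time_s: 15.58
tcp_pos: [0.5874, -0.1874, 0.0369]
eef_rot: [2.332, 2.105, 0.001]
force: [-2.0, 0.8, 12.3]
finger_gap: 0.009
finger_force: 25.7
```

```bash
python3 -m pendant '[[[0,0,0,0,0,0,0.02],[0,0,0,0,0,0,0.02],[0,0,0,0,0,-0.01,0.02],[0,0,0,0,0,-0.04,0.03],[0,0,0,0,0,-0.08,0.06]]]';  python3 -m pendant '[[[0,0,0,-0.03,-0.01,-0.03,0.07],[0,0,0,-0.03,-0.01,-0.03,0.07],[0,0,0,-0.03,-0.01,-0.03,0.07]]]'; python3 - <<'E'
from fit import *
st=r.read_state(); im=r.camera("wrist"); c=im["color"]; cv2.imwrite("pics/w9.png",cv2.resize(c[40:240,200:450],None,fx=3,fy=3)); print(st["tcp_pos"],st["joint_positions"])
json.dump(dict(t=list(st["tcp_pos"]),e=list(st["eef_rot"])),open("s9.json","w"))
for z in(.0325,.050):print(proj("wrist",im,[.587,-.1856,z],st),proj("wrist",im,[.5198,-.1464,z],st))
print(proj("wrist",im,[.573,-.1324,.0888],st))
E
```

```text
time_s: 16.2
tcp_pos: [0.5863, -0.1867, 0.1162]
eef_rot: [-2.331, -2.104, 0.002]
force: [0.4, 0.4, -0.5]
finger_gap: 0.0471
finger_force: 0.0
time_s: 16.58
tcp_pos: [0.574, -0.215, 0.1454]
eef_rot: [-2.331, -2.105, -0.001]
force: [-0.2, -0.7, -1.3]
finger_gap: 0.0701
finger_force: 0.0
[ 0.5739599  -0.21502441  0.14537478] [-0.23526513  0.69981247  0.76367799  1.7415091  -0.58420991  0.94239305
  0.66591761]
(np.float64(164.32102804956457), np.float64(333.7287890529587)) (np.float64(127.29806084310111), np.float64(248.6155247734311))
(np.float64(168.75944131944883), np.float64(334.5851385986048)) (np.float64(129.1971577173577), np.float64(243.52025837731276))
(np.float64(102.56654828483097), np.float64(307.12235693536354))
```

View pics/w9.png

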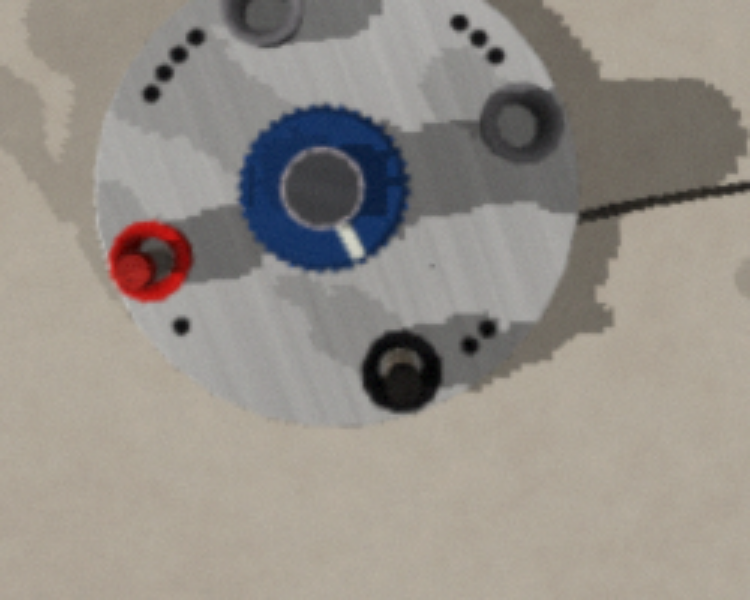

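The black cap at (167, 334) and red cap at (129, 244) both match seated vials, and the nut centre at (103, 308) agrees with the fit. Now I'll measure the stroke angle and the offset to the nut.

```bash
python3 - <<'E'
from fit import *
s=json.load(open("s9.json")); st=dict(tcp_pos=s["t"],eef_rot=s["e"]); im=r.camera("wrist")
q,e=fit(im,st,{1:(40+262/3,200+150/3),2:(40+371/3,200+402/3),3:(40+122/3,200+522/3)}); print(q,np.degrees(q[2]),e)
P=[]
for c in((188,323),(257,360)):
    o,d=ray("wrist",im,40+c[0]/3,200+c[1]/3,st); P.append(atz(o,d,.0888))
v=P[1]-P[0]; print(P,np.degrees(np.arctan2(v[1],v[0])-q[2]-np.pi)%360)
print(np.mean([tool([.573,-.1324,.066]) for _ in range(3)],0).round(4))
E
```

```text
[ 0.57348091 -0.13242622  0.25751681] 14.754626198892092 [-0.1 -0.8  0.6  0.3 -0.5  0.5]
[array([ 0.57333503, -0.13250188,  0.0888    ]), array([ 0.57955925, -0.14800247,  0.0888    ])] 97.12317663382152
[ 0.0813 -0.009   0.0787]
```

Nut turn is about 97° (1.7 rad). I'll go over the nut, down, and grip.

```bash
python3 -m pendant '[[[0,0,0,0.05,-0.005,0,0.07],[0,0,0,0.0813,-0.009,0,0.07],[0,0,0,0.0813,-0.009,0.02,0.06],[0,0,0,0.0813,-0.009,0.05,0.06],[0,0,0,0.0813,-0.009,0.079,0.06]]]' 40;  python3 -m pendant '[[[0,0,0,0,0,0,0.06],[0,0,0,0,0,0,0.03],[0,0,0,0,0,0,0.03],[0,0,0,0,0,0,0.03],[0,0,0,0,0,0,0.03]]]'; cat > s.py <<'E'
from h import *
S=[r.read_state()]
st=S[0]; Y=R.from_rotvec(st["eef_rot"]).as_matrix()[:,1]
print("yaw",np.degrees(np.arctan2(Y[1],Y[0])).round(2),"F",np.round(st["force"],1),"T",np.round(st["wrist_torque"],3),"q",np.round(st["joint_positions"],2),st["finger_gap"],st["tcp_pos"])
E
python3 s.py
```

```text
time_s: 17.3
tcp_pos: [0.5726, -0.1343, 0.0645]
eef_rot: [-2.331, -2.105, 0.002]
force: [-0.9, -0.4, -0.6]
finger_gap: 0.0601
finger_force: 0.0
time_s: 17.92
tcp_pos: [0.5734, -0.1346, 0.0675]
eef_rot: [2.332, 2.104, 0.0]
force: [-3.8, -1.0, 6.2]
finger_gap: 0.0345
finger_force: 39.8
yaw -5.87 F [-3.8 -1.   6.2] T [-0.172  0.738  0.02 ] q [-0.33  0.77  0.68  1.84 -0.67  0.78  0.62] 0.034458589913666335 [ 0.57338582 -0.13459745  0.06747504]
```

```bash
python3 -m pendant '[[[0,0,0,0,0,0,0.045],[0,0,0,0,0,0,0.045],[0,0,0,0,0,0,0.045]]]'; python3 - <<'E'
from h import *
P=[]
for i in range(4): r.camera("wrist"); P.append(tool([.5733,-.1324,.066]))
print(np.round(P,4),np.mean(P,0))
E
```

```text
time_s: 18.3
tcp_pos: [0.5735, -0.1337, 0.0665]
eef_rot: [2.331, 2.106, 0.001]
force: [0.2, -0.3, 0.4]
finger_gap: 0.0448
finger_force: 0.0
[[ 0.0013 -0.0003  0.0005]
 [ 0.0014 -0.0002  0.0005]
 [ 0.0014 -0.0002  0.0005]
 [ 0.0014 -0.0002  0.0005]] [ 0.00137452 -0.00023021  0.00049555]
```

```bash
python3 -m pendant '[[[0,0,0,0.0014,0,0.0005,0.045],[0,0,0,0.0014,0,0.0005,0.03],[0,0,0,0.0014,0,0.0005,0.03],[0,0,0,0.0014,0,0.0005,0.03]]]' 40; python3 s.py; python3 -m pendant '[[[0,0,0.12,0,0,0.00006,0.03],[0,0,0.24,0,0,0.00012,0.03],[0,0,0.36,0,0,0.00018,0.03],[0,0,0.48,0,0,0.00024,0.03],[0,0,0.6,0,0,0.0003,0.03]]]'; python3 s.py
```

```text
time_s: 19.0
tcp_pos: [0.5735, -0.1322, 0.0661]
eef_rot: [-2.331, -2.105, -0.001]
force: [-0.5, 0.9, 2.2]
finger_gap: 0.0346
finger_force: 39.6
yaw -5.83 F [-0.5  0.9  2.2] T [ 0.29   0.046 -0.028] q [-0.33  0.77  0.68  1.84 -0.68  0.78  0.61] 0.03461035081695877 [ 0.57351259 -0.13223913  0.06609812]
time_s: 19.62
tcp_pos: [0.5735, -0.1323, 0.0658]
eef_rot: [-2.852, -1.317, -0.0]
force: [-0.5, 1.4, 2.2]
finger_gap: 0.0344
finger_force: 39.8
yaw -40.42 F [-0.5  1.4  2.2] T [0.28  0.139 0.073] q [-0.42  0.83  0.82  1.84 -0.82  0.84  0.12] 0.034383838391101554 [ 0.57353649 -0.13225335  0.0658305 ]
```

Nicely centred, and only friction torque shows. I'll continue.

```bash
python3 -m pendant '[[[0,0,0.15,0,0,0.00007,0.03],[0,0,0.3,0,0,0.00014,0.03],[0,0,0.45,0,0,0.00021,0.03],[0,0,0.6,0,0,0.00028,0.03],[0,0,0.75,0,0,0.00036,0.03]]]'; python3 s.py;  python3 -m pendant '[[[0,0,0.1,0,0,0.00005,0.03],[0,0,0.2,0,0,0.0001,0.03],[0,0,0.2,0,0,0.0001,0.03]]]'; python3 s.py; python3 -m pendant '[[[0,0,0.05,0,0,0.00002,0.03],[0,0,0.05,0,0,0.00002,0.03]]]'; python3 s.py
```

```text
time_s: 20.25
tcp_pos: [0.5736, -0.1323, 0.0655]
eef_rot: [-3.136, -0.18, -0.0]
force: [-0.3, 2.0, 1.9]
finger_gap: 0.0342
finger_force: 39.8
yaw -83.44 F [-0.3  2.   1.9] T [0.208 0.128 0.062] q [-0.5   0.93  0.98  1.85 -0.97  0.94 -0.52] 0.03417842766870218 [ 0.5735946  -0.13232788  0.06551479]
time_s: 20.62
tcp_pos: [0.5736, -0.1323, 0.0653]
eef_rot: [-3.139, 0.126, -0.0]
force: [0.2, 1.8, 3.0]
finger_gap: 0.0346
finger_force: 40.0
yaw -94.58 F [0.2 1.8 3. ] T [ 0.337  0.026 -0.056] q [-0.52  0.95  1.02  1.85 -1.    0.96 -0.69] 0.03457781251686403 [ 0.57358069 -0.13231721  0.06534842]
time_s: 20.88
tcp_pos: [0.5736, -0.1324, 0.0654]
eef_rot: [-3.135, 0.202, -0.0]
force: [0.1, 1.0, 3.4]
finger_gap: 0.0347
finger_force: 40.0
yaw -97.39 F [0.1 1.  3.4] T [ 0.36  -0.013 -0.063] q [-0.52  0.96  1.03  1.85 -1.01  0.97 -0.73] 0.034673131933991255 [ 0.57358832 -0.13237485  0.06535105]
```

```bash
for i in 1; do python3 -m pendant '[[[0,0,0.05,0,0,0.00002,0.03],[0,0,0.05,0,0,0.00002,0.03]]]'; python3 s.py; python3 -m pendant '[[[0,0,0.05,0,0,0.00002,0.03],[0,0,0.05,0,0,0.00002,0.03]]]'; python3 s.py; python3 -m pendant '[[[0,0,0.05,0,0,0.00002,0.03],[0,0,0.05,0,0,0.00002,0.03]]]'; python3 s.py; done | grep yaw
```

```text
yaw -100.26 F [-0.2  1.7  3.4] T [ 0.419 -0.012 -0.125] q [-0.53  0.96  1.04  1.85 -1.02  0.98 -0.77] 0.034653070748224324 [ 0.57353887 -0.13235309  0.06529503]
yaw -103.11 F [0.1 3.4 4. ] T [0.455 0.008 0.05 ] q [-0.53  0.97  1.04  1.85 -1.03  0.98 -0.82] 0.034456240980618044 [ 0.57354915 -0.13237722  0.0652756 ]
yaw -105.87 F [-0.5  2.8  3. ] T [0.403 0.055 0.84 ] q [-0.54  0.98  1.05  1.85 -1.04  0.99 -0.86] 0.03451012447987613 [ 0.57355042 -0.13239113  0.06525783]
```

```bash
python3 -m pendant '[[[0,0,0.03,0,0,0,0.03],[0,0,0.03,0,0,0,0.03]]]'; python3 s.py; python3 -m pendant '[[[0,0,-0.05,0,0,0,0.03],[0,0,-0.05,0,0,0,0.03]]]'; python3 s.py;python3 -m pendant '[[[0,0,-0.03,0,0,0,0.03],[0,0,-0.03,0,0,0,0.03]]]'; python3 s.py
```

```text
time_s: 21.88
tcp_pos: [0.5735, -0.1324, 0.0652]
eef_rot: [-3.103, 0.487, -0.0]
force: [0.2, 2.8, 3.7]
finger_gap: 0.0346
finger_force: 39.9
yaw -107.83 F [0.2 2.8 3.7] T [ 0.534 -0.014  0.428] q [-0.54  0.98  1.06  1.85 -1.04  1.   -0.89] 0.034554963314353156 [ 0.57351828 -0.13239404  0.0652368 ]
time_s: 22.12
tcp_pos: [0.5735, -0.1324, 0.0653]
eef_rot: [-3.114, 0.411, -0.001]
force: [0.5, 3.1, 4.3]
finger_gap: 0.0344
finger_force: 39.9
yaw -105.02 F [0.5 3.1 4.3] T [ 0.604 -0.06   0.056] q [-0.54  0.97  1.05  1.85 -1.04  0.99 -0.85] 0.03436462113390506 [ 0.57353746 -0.1323608   0.06525659]
time_s: 22.38
tcp_pos: [0.5735, -0.1324, 0.0652]
eef_rot: [-3.12, 0.362, -0.0]
force: [-0.0, 3.7, 3.9]
finger_gap: 0.0341
finger_force: 40.0
yaw -103.24 F [-0.   3.7  3.9] T [ 0.755 -0.031  0.054] q [-0.53  0.97  1.05  1.85 -1.03  0.98 -0.82] 0.03411691991249318 [ 0.57352457 -0.13237776  0.06524631]
```

Stop found: torque rose to 0.84 N m, then the pads slipped at yaw −107.8°. Backing off needs about 86° more, to yaw ≈ −17.3°.

```bash
python3 -m pendant '[[[0,0,-0.15,0,0,-0.00007,0.03],[0,0,-0.3,0,0,-0.00014,0.03],[0,0,-0.45,0,0,-0.00021,0.03],[0,0,-0.6,0,0,-0.00028,0.03],[0,0,-0.75,0,0,-0.00036,0.03]]]'; python3 s.py;  python3 -m pendant '[[[0,0,-0.15,0,0,-0.00007,0.03],[0,0,-0.3,0,0,-0.00014,0.03],[0,0,-0.45,0,0,-0.00021,0.03],[0,0,-0.6,0,0,-0.00028,0.03],[0,0,-0.7,0,0,-0.00034,0.03]]]'; python3 -m pendant '[[[0,0,0,0,0,0,0.03],[0,0,0,0,0,0,0.03]]]'; python3 s.py; python3 - <<'E'
from h import *
st=r.read_state(); im=r.camera("wrist"); c=im["color"]; cv2.imwrite("pics/w10.png",cv2.resize(c[140:340,190:450],None,fx=3,fy=3)); json.dump(dict(t=list(st["tcp_pos"]),e=list(st["eef_rot"])),open("s10.json","w"))
E
```

```text
time_s: 23.0
tcp_pos: [0.5736, -0.1323, 0.0656]
eef_rot: [-3.034, -0.813, -0.001]
force: [-0.2, 3.0, 4.7]
finger_gap: 0.0347
finger_force: 40.0
yaw -60.02 F [-0.2  3.   4.7] T [ 0.685 -0.038 -0.086] q [-0.46  0.88  0.9   1.85 -0.89  0.89 -0.16] 0.03472209916131461 [ 0.57357213 -0.13233812  0.06562678]
time_s: 23.62
tcp_pos: [0.5735, -0.1323, 0.0659]
eef_rot: [-2.573, -1.802, -0.001]
force: [0.8, 2.3, 3.8]
finger_gap: 0.0346
finger_force: 40.0
time_s: 23.88
tcp_pos: [0.5735, -0.1323, 0.0659]
eef_rot: [-2.578, -1.796, -0.0]
force: [0.3, 2.9, 4.3]
finger_gap: 0.0344
finger_force: 40.0
yaw -20.27 F [0.3 2.9 4.3] T [ 0.746 -0.058  0.102] q [-0.37  0.8   0.75  1.84 -0.74  0.81  0.42] 0.03438633268767072 [ 0.57352404 -0.13234933  0.06589524]
```

View pics/w10.png

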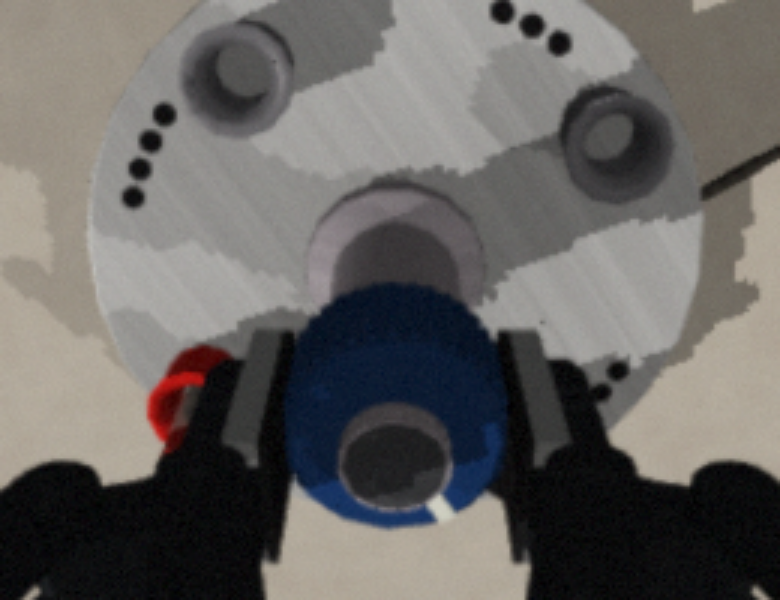

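The stroke shows at crop (500–517, 434–446). I'll compute its angle, using the spindle top at crop (467, 395) to cancel calibration offset.

```bash
python3 - <<'E'
from h import *
s=json.load(open("s10.json")); st=dict(tcp_pos=s["t"],eef_rot=s["e"]); im=r.camera("wrist")
def at(c,z):
    o,d=ray("wrist",im,140+c[0]/3,190+c[1]/3,st); return atz(o,d,z)
C=at((467,395),.095); print("spindle",C)
for c in((500,434),(509,441),(517,446)):
    p=at(c,.08875)
    for ce in(C,np.array([.5734,-.1324,0])): v=p-ce; print(np.hypot(*v[:2]).round(4),(np.degrees(np.arctan2(v[1],v[0])-.2570-np.pi)%360).round(1))
E
```

```text
spindle [ 0.57372631 -0.13131382  0.095     ]
0.0127 84.2
0.0117 86.6
0.015 84.6
0.0139 86.7
0.0168 84.3
0.0158 86.1
```

Picture (84–87°) and kinematics (87°) agree, so I'll add 3.4° and hold.

```bash
python3 -m pendant '[[[0,0,-0.06,0,0,-0.00003,0.03],[0,0,-0.06,0,0,-0.00003,0.03],[0,0,-0.06,0,0,-0.00003,0.03]]]'; python3 s.py; python3 -c "
from workcell import r
print(r.sign_off())"
```

```text
time_s: 24.35
tcp_pos: [0.5735, -0.1323, 0.0659]
eef_rot: [-2.522, -1.873, -0.0]
force: [0.4, 4.8, 5.7]
finger_gap: 0.0344
finger_force: 40.1
yaw -16.79 F [0.4 4.8 5.7] T [ 0.855 -0.078  0.015] q [-0.36  0.79  0.74  1.84 -0.73  0.8   0.46] 0.03438237520179145 [ 0.57349261 -0.13234523  0.06592599]
the job is handed in; nothing more can be done
None
```

I handed the job in at 24.4 s: the red vial is in cup one, then the black vial in cup two, both seated and released; the nut was bottomed, backed off about 90° (good to a few degrees), and is still gripped at 40 N.

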